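# Lay out the picture blocks on the press bed

## Robot

A 7-joint arm with a two-finger parallel gripper is mounted at the origin on the work surface. World frame = base frame: x ahead of the robot, y to its left, z up, the work surface at z = 0. Lengths are in m, angles in rad, forces in N, time in s.
With the tool pointing down it reaches from about 0.4 to 0.9 m from the base axis. Payload 5.6 kg.
Tool frame: the origin (TCP) lies at the very end of the fingers, on their centre line; the grasp point (between the pads) lies 19 mm behind it; z points along the fingers, x is the direction in which the jaws open and shut, and the axes are right-handed (so a half turn about z gives the same grasp; the last joint's range is limited). The gripper opens to 92 mm and grips with 3 to 60 N. Pads are 20 mm wide; open, the fingers measure 128 mm over their backs; the gripper's body (75 mm by 189 mm) begins 69 mm behind the grasp point.
Start: joints at [-0.043, 0.468, -0.012, 1.603, 0.006, 1.071, -0.056], TCP at [0.65, -0, 0.215] pointing down, gripper open.
Joint ranges: [-2.53, 2.53], [-0.31, 2.02], [-1.57, 1.55], [0.28, 2.44], [-1.29, 4.43], [0.15, 1.84], [-2.92, 2.92]. Speed limits (rad/s): [2.57, 2.57, 3.14, 3.14, 3.14, 3.14, 3.14].

## Interface

Orientations are given as a 3x3 rotation matrix whose columns are the frame's x, y, z axes.
In Python, from bench import env gives the robot as it stands.
- The arm moves only by the tool jog_arm, never from a script. Its argument "moves" is a list that holds one entry, the list of rows, each a list of 7 numbers: the turn, a rotation vector about the tool's x, y, z in degrees, then the shift along the tool's x, y, z in m, then the opening, from 0 (shut) to 1 (fully open). In form: [[[wx, wy, wz, tx, ty, tz, jaw], ...]]. A call has exactly 5 rows; each row shifts and turns the commanded pose from where the row before left it, along the tool's axes as they then stand; what a row does not reach is not made up. A row lasts 1/10 s, in which the tool goes at most 50 mm and 8.59 degrees, less where a joint would pass 70% of its speed; a pose out of reach is approached as far as the arm can. A call with a gripper value outside its range is refused whole. The fingers move at their own pace and stop on an object; "grip_force" is the grip in N (left out, the last holds). Time passes only in rows, so rows that do not move let the fingers close, or fill a call up. It gives the time, the measured TCP pose, the force and the opening at its end, in the units of the state.
- env.get_obs(): the state, without advancing time (a new reading comes with each control period).
- env.camera(name): name is "scene" or "side" or "wrist"; returns (picture, depth): 400x640x3 uint8, red, green, blue; 400x640 float32, m along the optical axis (not along the pixel's ray), 0 where there is no reading.
- env.camera_params(name): a dict with "intrinsics" (3x3 intrinsics, pixels), "k1" (the pictures are not rectified: a ray, as slopes to the right and down, at radius r is drawn at 1 + k1 r^2 times it, then the intrinsics apply), "R" (3x3) and "t" (3): a world point X has camera coordinates R X + t. Camera axes: x right, y down, z forward; pixel columns grow to the right and rows downward; lengths in m; the calibration is good to about 2 mm. A picture is of the moment at which its call begins: read the wrist's pose just before it. camera_params takes no time and is no camera call; for the wrist camera it gives the pose at the moment of the call.
- env.close_job(): hands the job in, once; it reports no verdict.
The state is a dict: "time_s": time; "qpos": joint angles; "joint_vel": joint speeds; "effort": joint torques, N m; "eef_pos": TCP position; "tcp_rot": TCP orientation; "force": force on the tool from outside, world axes, zero at the start; "torque": the same for the moment, N m; "opening": finger opening in m.
Only numpy, scipy, OpenCV 4.12 (cv2) and the standard library are available. Lean on these libraries where they do the work, as an engineer would, in place of code of your own. Each camera call takes 0.05 s, during which the arm holds its last target.

## Task

The house and mountain blocks are already screwed to the steel press bed. Lay the other printing blocks flat on the bed, squared up with them: the tree midway between house and mountain and in line with them, the sun directly behind the mountain (on the head-rail side) and the boat directly in front of the house (on the side away from the rail), sun and boat each leaving a gap of about 14 mm to its neighbour. When all three lie in place, finally lay the wooden planer flat on top, centred on the tree and running along the row across house, tree and mountain; let go of everything and leave the ink tin, roller and jar where they stand.

Things in the scene. Friction and masses are not known exactly. Their poses are not given: they have to be found in the camera images.
- bed: Fixed steel press bed, a plate 250 mm (x) by 230 mm (y), 10 mm thick, flat on the table; it may stand to the robot's left or right, turned up to 0.3 rad. Origin: centre of its underside. A dark head rail, 12 mm wide and standing 12 mm above the plate, runs along its +x edge (the side away from the robot); 'behind' means towards the rail, +x. The house and mountain are fixed on it at x = 0, one at y = +62 mm and the other at y = -62 mm, so the tree's place is at x = 0, y = 0.
- house: Wooden printing block, 23 mm high, with a house with pitched roof and chimney cut in black relief on top; base 60 mm (x) by 50 mm (y). Origin: centre of its underside. Its x points to the picture's top (towards the head rail). Fixed on the bed, axes parallel to the bed's, its underside 10 mm above the bed's underside; left or right of the bed's middle, changing places with the mountain.
- mountain: Wooden printing block, 23 mm high, with a two-peaked mountain cut in black relief on top; base 60 mm (x) by 50 mm (y). Origin: centre of its underside. Its x points to the picture's top (towards the head rail). Fixed on the bed, axes parallel to the bed's, its underside 10 mm above the bed's underside; at the other end of the row from the house.
- tree: Wooden printing block, 23 mm high, with a fir tree cut in black relief on top; base 56 mm (x) by 46 mm (y). Origin: centre of its underside. Its x points to the picture's top. Loose, about 50 g; starts flat on a 10 mm thick plywood board with the other loose things (underside at height 10 mm), turned at most about 30 degrees from the robot's x.
- sun: Wooden printing block, 23 mm high, with a round sun with eight rays cut in black relief on top; base 46 mm square. Origin: centre of its underside. Its x points to the picture's top. Loose, about 50 g; starts flat on a 10 mm thick plywood board with the other loose things (underside at height 10 mm), turned at most about 30 degrees from the robot's x.
- boat: Wooden printing block, 23 mm high, with a sailing boat cut in black relief on top; base 44 mm (x) by 54 mm (y), the long side running along the row when in place. Origin: centre of its underside. Its x points to the picture's top. Loose, about 50 g; starts flat on a 10 mm thick plywood board with the other loose things (underside at height 10 mm), turned at most about 30 degrees from the robot's x.
- planer: Planer: plain brown wooden bar, 60 mm (x) by 180 mm (y, its length), 34 mm high, with a cork strip on top, used to level blocks. Loose, about 230 g. Origin: centre of its underside. Starts lying on the same 10 mm plywood board, behind the three blocks.
- ink_tin: Open dark steel ink tin, 80 mm across, 85 mm high, standing loose beyond the work. Bystander. Origin: centre of its underside.
- roller: Hand ink roller: black roller 100 mm wide and 44 mm high with a wooden handle pointing to the robot's right, about 155 mm long in all, lying loose beyond the work. Bystander. Origin: on the table under the middle of the roller.
- jar: Amber jar with white lid, 64 mm across, 75 mm high, standing loose beyond the work. Bystander. Origin: centre of its underside.
Not all that is in view belongs to the job. What is shaped like the boat but blue is not meant.

How it is judged:
By the outcome, as a careful person would: the job done as asked, in the order asked, and still so for the second after the job is handed in, with the robot touching nothing.
It also fails if it takes over 109 s, if anything falls off the work surface, if the arm or the gripper's body presses on something with over 40 N, if the wrist force passes 120 N, or if a joint passes its speed limit or range.

## Working session

There is one attempt and no reset: what is moved stays moved. The work goes in short steps, Python scripts to look and compute and a tool call to move; the robot and the scene stay as the last step left them, time stands still between calls to the robot, and variables do not carry over. Pictures are saved under pics/ and viewed, and the job is handed in when it is done.

Besides the shell and the picture viewer there is one more tool, called after "Emit:" as name([rows], argument=value, ...), one row to a line, values as JSON. jog_arm: Moves the arm, as the interface text tells. Its arguments: {"type":"object","properties":{"moves":{"type":"array"},"grip_force":{"type":"number"}},"required":["moves"]}

```bash
ls; mkdir -p pics
python3 - <<'E'
from bench import env
import cv2,numpy as np
o=env.get_obs();print(o['time_s'],o['eef_pos'],o['tcp_rot'],o['opening'])
for n in ("scene","side","wrist"):
    p=env.camera_params(n)
    im,d=env.camera(n)
    cv2.imwrite(f'pics/{n}0.png',im[:,:,::-1]);np.savez(f'pics/{n}0.npz',im=im,d=d,K=p['intrinsics'],k1=p['k1'],R=p['R'],t=p['t'])
    print(n,p)
E
```

```text
pics
0.0 [ 6.49402235e-01 -9.57562378e-05  2.13637685e-01] [[ 9.99998394e-01 -5.96234982e-05 -1.79139650e-03]
 [-5.99128631e-05 -9.99999985e-01 -1.61477132e-04]
 [-1.79138685e-03  1.61584201e-04 -9.99998382e-01]] 0.09201540808769967
scene {'intrinsics': array([[447.3468784 ,   0.        , 318.93914627],
       [  0.        , 447.3468784 , 191.34805338],
       [  0.        ,   0.        ,   1.        ]]), 'k1': -0.04905468536142708, 'R': array([[ 0.38856009,  0.92127561, -0.01650192],
       [ 0.72519988, -0.31681261, -0.61132226],
       [-0.5684243 ,  0.22556824, -0.7912097 ]]), 't': array([-0.19932364, -0.35331726,  1.36204669])}
side {'intrinsics': array([[467.8257426 ,   0.        , 321.4788759 ],
       [  0.        , 467.8257426 , 196.11280499],
       [  0.        ,   0.        ,   1.        ]]), 'k1': -0.057418127099554975, 'R': array([[ 0.93635635, -0.35060224,  0.01774393],
       [-0.2244004 , -0.63664715, -0.73778375],
       [ 0.26996526,  0.68684676, -0.67480389]]), 't': array([-0.49496603,  0.16621948,  1.25618731])}
wrist {'intrinsics': array([[318.40073872,   0.        , 318.39598889],
       [  0.        , 318.40073872, 202.11828549],
       [  0.        ,   0.        ,   1.        ]]), 'k1': 0.013454076519993995, 'R': array([[ 9.99998348e-01,  8.67268795e-06, -1.81741471e-03],
       [ 5.48680275e-04, -9.54769986e-01,  2.97344873e-01],
       [-1.73263424e-03, -2.97345379e-01, -9.54768414e-01]]), 't': array([-0.64906246, -0.03347847,  0.39326242])}
```

View pics/scene0.png

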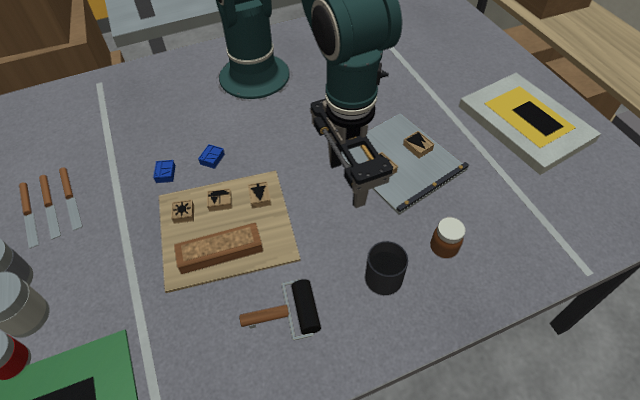

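View pics/side0.png

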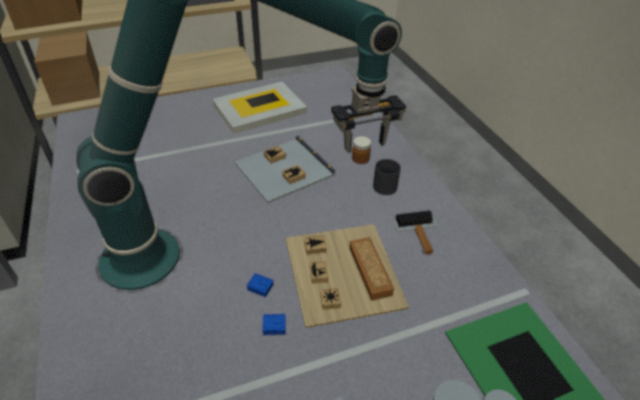

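View pics/wrist0.png

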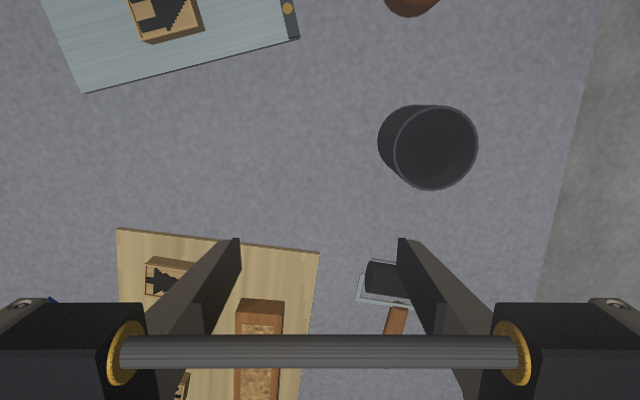

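The scene image shows the board with the sun (182,210), boat (219,198), tree (260,192) and planer (218,247). The bed is on the robot's left, around (405,165). Possible mix-ups are the two blue pieces at (164,170) and (211,155), which are not wanted, and the fixed block at (418,143). Next I'll get rough positions from rays.

```bash
cat > h.py <<'E'
import numpy as np,cv2,os
from bench import env
def grab(n,tag):
    o=env.get_obs();p=env.camera_params(n);im,d=env.camera(n)
    cv2.imwrite(f'pics/{tag}.png',im[:,:,::-1])
    np.savez(f'pics/{tag}.npz',im=im,d=d,K=p['intrinsics'],k1=p['k1'],R=p['R'],t=p['t'])
    return load(tag)
def load(tag):
    z=np.load(f'pics/{tag}.npz');return {k:z[k] for k in z.files}
def rays(c,uv):
    uv=np.asarray(uv,float).reshape(-1,1,2);k=float(c['k1'])
    D=np.array([k,0,0,0,0]);n=cv2.undistortPoints(uv,c['K'],D).reshape(-1,2)
    d=np.c_[n,np.ones(len(n))]@c['R'];C=-c['R'].T@c['t'];return C,d
def onz(c,uv,z):
    C,d=rays(c,uv);return C+d*((z-C[2])/d[:,2])[:,None]
def proj(c,X):
    rv,_=cv2.Rodrigues(c['R']);return cv2.projectPoints(np.asarray(X,float).reshape(-1,1,3),rv,c['t'],c['K'],np.array([float(c['k1']),0,0,0,0]))[0].reshape(-1,2)
E
python3 - <<'E'
from h import *
c=load('scene0')
for n,uv,z in [('sun',(182,210),.033),('boat',(219,198),.033),('tree',(260,192),.033),('planer',(218,247),.044),('fixed',(418,143),.033),('bedcorner',(400,211),.01),('bedcorner2',(467,164),.01),('tin',(386,268),.085),('jar',(450,235),.075),('blue1',(164,170),.02),('blue2',(211,155),.02),('board',[160,195],.01),('board',[277,173],.01)]:
    print(n,onz(c,uv,z).round(3), 'depth',c['d'][uv[1],uv[0]])
for n in('wrist0',):
    c=load(n);print(-c['R'].T@c['t'])
E
```

```text
sun [[ 0.439 -0.308  0.033]] depth 1.0154332
boat [[ 0.44  -0.22   0.033]] depth 1.0369911
tree [[ 0.462 -0.127  0.033]] depth 1.0437131
planer [[ 0.574 -0.257  0.044]] depth 0.9419569
fixed [[0.473 0.291 0.033]] depth 1.1346229
bedcorner [[0.626 0.156 0.01 ]] depth 1.0264887
bedcorner2 [[0.567 0.381 0.01 ]] depth 1.1012456
tin [[0.776 0.031 0.085]] depth 0.9015144
jar [[0.757 0.191 0.075]] depth 0.91323763
blue1 [[ 0.289 -0.325  0.02 ]] depth 1.1042104
blue2 [[ 0.287 -0.203  0.02 ]] depth 1.1319206
board [[ 0.355 -0.35   0.01 ]] depth 1.0743428
board [[ 0.404 -0.067  0.01 ]] depth 1.1198866
[0.64976114 0.08497615 0.38424958]
```

Emit:
jog_arm([
  [[0,0,0,-0.034,-0.03,-0.008,1],[0,0,0,-0.034,-0.03,-0.008,1],[0,0,0,-0.034,-0.03,-0.008,1],[0,0,0,-0.034,-0.03,-0.008,1],[0,0,0,-0.034,-0.03,-0.008,1]],
])

```text
time_s: 0.65
eef_pos: [0.4783, 0.1509, 0.2547]
tcp_rot: [[1.0, -0.0, -0.0], [-0.0, -1.0, -0.0], [-0.0, 0.0, -1.0]]
force: [-0.0, 0.4, 0.5]
opening: 0.0921
```

Run:
```python
from h import *
o=env.get_obs();print(o['time_s'],o['eef_pos'],o['joint_vel'].round(2) if hasattr(o['joint_vel'],'round') else o['joint_vel'])
grab('wrist','wbed')
o=env.get_obs();print(o['time_s'],o['eef_pos'],o['qpos'])
```

```text
0.65 [0.47829278 0.15091756 0.25468156] [-0.5  -0.5  -0.29  0.43  0.01  0.06 -0.78]
0.7 [0.47339246 0.15713698 0.25599528] [-0.28008435  0.1745295  -0.11815455  1.91265742  0.01957647  1.05634146
 -0.39742025]
```

View pics/wbed.png

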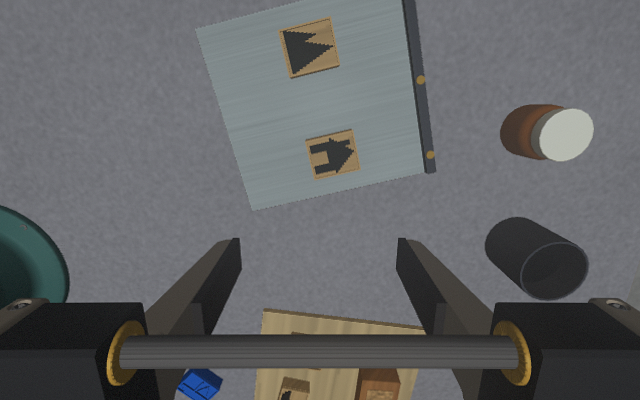

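The mountain is at (310,47) on the +y side and the house at (332,153) on the −y side. The arm was still moving for this picture, so I'll shift a bit and retake it at rest.

Emit:
jog_arm([
  [[0,0,0,0,-0.03,0,1],[0,0,0,0,-0.03,0,1],[0,0,0,0,0,0,1],[0,0,0,0,0,0,1],[0,0,0,0,0,0,1]],
])

```text
time_s: 1.2
eef_pos: [0.4802, 0.2087, 0.2542]
tcp_rot: [[1.0, -0.002, -0.001], [-0.002, -1.0, -0.001], [-0.001, 0.001, -1.0]]
force: [0.8, -0.8, -0.9]
opening: 0.092
```

Run:
```python
from h import *
c=grab('wrist','wbed2')
im=c['im'];print(env.get_obs()['eef_pos'])
hsv=cv2.cvtColor(im,cv2.COLOR_RGB2HSV)
for uv in [(311,80),(332,190),(280,140),(240,60),(150,60)]: print(uv,hsv[uv[1],uv[0]],im[uv[1],uv[0]])
cv2.imwrite('pics/wbed2c.png',cv2.resize(im[0:270,180:480,::-1],None,fx=2,fy=2,interpolation=cv2.INTER_CUBIC))
```

```text
[0.48028635 0.20859471 0.25436359]
(311, 80) [ 17  95 134] [134 113  84]
(332, 190) [80 13 57] [54 57 56]
(280, 140) [ 93  20 141] [130 140 141]
(240, 60) [116  15 122] [115 116 122]
(150, 60) [111  15 119] [112 114 119]
```

View pics/wbed2c.png

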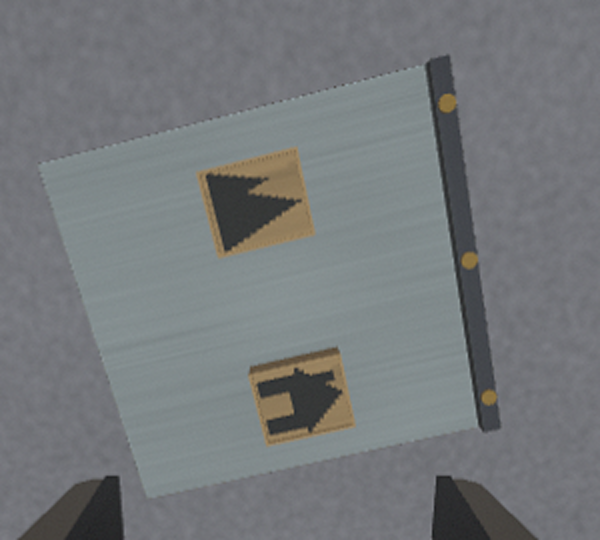

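```bash
cat >> h.py <<'E'
def zmap(c):
    # world height per pixel from depth
    H,W=c['d'].shape;u,v=np.meshgrid(np.arange(W),np.arange(H))
    uv=np.c_[u.ravel(),v.ravel()];C,d=rays(c,uv);X=C+d*c['d'].ravel()[:,None]
    X[c['d'].ravel()==0]=np.nan
    return X.reshape(H,W,3)
def tops(c,lo,hi,zt,amin=300,roi=None):
    X=zmap(c);m=((X[...,2]>lo)&(X[...,2]<hi)).astype(np.uint8)
    if roi is not None:
        r=np.zeros_like(m);r[roi[1]:roi[3],roi[0]:roi[2]]=1;m&=r
    m=cv2.morphologyEx(m,cv2.MORPH_OPEN,np.ones((3,3),np.uint8))
    n,l,s,ce=cv2.connectedComponentsWithStats(m);out=[]
    for i in range(1,n):
        if s[i,4]<amin: continue
        P=onz(c,np.argwhere(l==i)[:,::-1],zt)[:,:2].astype(np.float32)*1000
        (cx,cy),(w,h),a=cv2.minAreaRect(P)
        out.append((ce[i].round(),s[i,4],np.round([cx,cy],1),P.mean(0).round(1),np.round([w,h],1),round(a,2),np.median(X[l==i,2])))
    return out
E
python3 - <<'E'
from h import *
c=load('wbed2')
for t in tops(c,.027,.040,.033,roi=(180,0,480,240)): print(t)
X=zmap(c);print(X[100,300],X[140,280],X[60,120],X[205,230],X[100,305])
# bed corners (crop px /2 + (180,0)) at z=.01
px=np.array([[148,497],[40,163],[478,427],[427,66]])/2+[180,0]
print(onz(c,px,.01)*1000)
E
```

```text
(array([308., 101.]), np.int32(2317), array([467.8, 294.9]), array([467.9, 295.4], dtype=float32), array([60.2, 50.9]), 13.19, np.float64(0.03243116790293049))
(array([331., 200.]), np.int32(1781), array([495.9, 174.4]), array([496. , 174.8], dtype=float32), array([60. , 51.6]), 13.29, np.float64(0.03271026745160194))
[0.45869523 0.2967202  0.03413799] [0.43066676 0.24801736 0.00961357] [0.23882463 0.34288708 0.00068986] [0.35641207 0.15743996 0.00088358] [0.46449195 0.29672041 0.03324901]
[[387.8502722   95.05408709  10.        ]
 [336.15925189 318.23262071  10.        ]
 [618.51676614 147.74796273  10.        ]
 [567.79603871 370.76547841  10.        ]]
```

Bed measured: fixed block spacing is 123.7 mm (124 expected), centre (482, 234.7) mm, yaw about 13.15°. Now I'll move over to the board.

Emit:
jog_arm([
  [[0,0,0,0,0.047,0,1],[0,0,0,0,0.047,0,1],[0,0,0,0,0.047,0,1],[0,0,0,0,0.047,0,1],[0,0,0,0,0.047,0,1]],
])

```text
time_s: 1.75
eef_pos: [0.4795, -0.028, 0.2548]
tcp_rot: [[1.0, -0.002, 0.001], [-0.002, -1.0, -0.0], [0.001, 0.0, -1.0]]
force: [1.1, -0.8, -0.6]
opening: 0.0916
```

Emit:
jog_arm([
  [[0,0,0,0,0.047,0,1],[0,0,0,0,0.047,0,1],[0,0,0,0,0.047,0,1],[0,0,0,0,0.047,0,1],[0,0,0,0,0.047,0,1]],
])

```text
time_s: 2.25
eef_pos: [0.4789, -0.263, 0.2549]
tcp_rot: [[1.0, -0.002, 0.0], [-0.002, -1.0, -0.0], [0.0, 0.0, -1.0]]
force: [0.7, -0.1, -0.1]
opening: 0.0919
```

Emit:
jog_arm([
  [[0,0,0,0,0,0,1],[0,0,0,0,0,0,1],[0,0,0,0,0,0,1],[0,0,0,0,0,0,1],[0,0,0,0,0,0,1]],
])

```text
time_s: 2.75
eef_pos: [0.4803, -0.2588, 0.2547]
tcp_rot: [[1.0, 0.002, 0.0], [0.002, -1.0, 0.0], [0.0, -0.0, -1.0]]
force: [-0.0, 0.0, 0.1]
opening: 0.0917
```

Run:
```python
from h import *
c=grab('wrist','wboard')
print(env.get_obs()['eef_pos'],env.get_obs()['qpos'])
for t in tops(c,.027,.038,.033,roi=(0,0,640,250)): print(t)
for t in tops(c,.038,.048,.044,roi=(0,0,640,250)): print(t)
```

```text
[ 0.48024899 -0.25898093  0.25474018] [ 0.26642103  0.24741151  0.19853896  1.82827146 -0.05534119  1.07107242
  0.48739531]
(array([300.,  62.]), np.int32(2175), array([ 458.9, -130.4]), array([ 458.9, -130. ], dtype=float32), array([45.9, 55.8]), 79.15, np.float64(0.031700381675008105))
(array([553.,  75.]), np.int32(752), array([ 760. , -136.4]), array([ 746.9, -144.4], dtype=float32), array([ 39.2, 104.7]), 78.65, np.float64(0.033468909745670045))
(array([538., 136.]), np.int32(1545), array([ 744.3, -214.1]), array([ 744.7, -212.6], dtype=float32), array([94.8, 24.6]), 79.9, np.float64(0.034311014342162605))
(array([282., 144.]), np.int32(1602), array([ 435.7, -222.1]), array([ 435.7, -221.6], dtype=float32), array([54.5, 44.1]), 75.73, np.float64(0.031866725692897724))
(array([283., 211.]), np.int32(1224), array([ 434.3, -308.5]), array([ 434.4, -308.3], dtype=float32), array([48.2, 45.8]), 75.95, np.float64(0.031592440342955413))
(array([573.,  65.]), np.int32(2569), array([ 759.7, -135.1]), array([ 758.6, -134.7], dtype=float32), array([ 29.1, 103.6]), 80.54, np.float64(0.04276840024145895))
(array([389., 167.]), np.int32(7133), array([ 564.9, -256.3]), array([ 565.2, -249.9], dtype=float32), array([179.7,  60.1]), 85.08, np.float64(0.045171677268714516))
```

View pics/wboard.png

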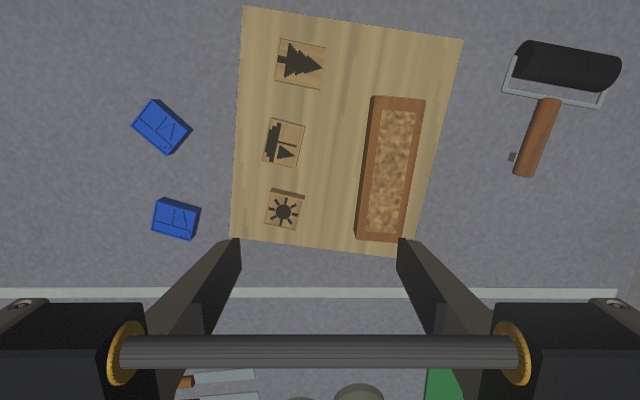

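The board image shows the tree (300,62), boat (282,144), sun (283,211) and planer (389,167). The blue decoys at (160,127) and (176,219) are left alone. The measured sizes match the given ones. Yaws are tree −10.9°, boat −14.3°, sun −14.1° and planer −4.9°. Tree first, gripped along its x.

Emit:
jog_arm([
  [[0,0,0,-0.0043,-0.0257,0.031,1],[0,0,0,-0.0043,-0.0257,0.031,1],[0,0,0,-0.0043,-0.0257,0.031,1],[0,0,0,-0.0043,-0.0257,0.031,1],[0,0,0,-0.0043,-0.0257,0.031,1]],
])

```text
time_s: 3.3
eef_pos: [0.4585, -0.1301, 0.0989]
tcp_rot: [[1.0, 0.001, 0.001], [0.001, -1.0, -0.0], [0.001, 0.0, -1.0]]
force: [1.4, 0.4, 1.3]
opening: 0.0919
```

Emit:
jog_arm([
  [[0,0,5.5,0,0,0,1],[0,0,5.4,0,0,0.01,1],[0,0,0,0,0,0.01,1],[0,0,0,0,0,0.01,1],[0,0,0,0,0,0,1]],
])

```text
time_s: 3.8
eef_pos: [0.4576, -0.1312, 0.0684]
tcp_rot: [[0.982, -0.187, -0.002], [-0.187, -0.982, 0.0], [-0.002, 0.0, -1.0]]
force: [-0.3, -0.1, -0.3]
opening: 0.092
```

```bash
cat > st.py <<'E'
import sys
from h import *
# st.py x y yawdeg z : remaining delta in current tool axes
o=env.get_obs();p=o['eef_pos'];R=o['tcp_rot']
yaw=np.degrees(np.arctan2(R[1,0],R[0,0]))
print('t',round(o['time_s'],2),'p',(p*1000).round(1),'yaw',yaw.round(2),'F',np.round(o['force'],1),'open',round(o['opening']*1000,1),'q',np.round(o['qpos'],2),'tiltxy',np.degrees(R[:2,2]).round(2))
if len(sys.argv)>1:
    x,y,w,z=map(float,sys.argv[1:5])
    d=R.T@(np.array([x,y,z])-p*1000);print('shift mm',d.round(1),'wz',round(-(w-yaw),2))
E
python3 st.py 458.9 -130.4 -10.85 14
```

```text
t 3.8 p [ 457.6 -131.2   68.4] yaw -10.81 F [-0.3 -0.1 -0.3] open 92.0 q [ 0.08  0.4   0.15  2.13 -0.1   0.61  0.12] tiltxy [-0.14  0.02]
shift mm [ 1.3 -1.1 54.4] wz 0.04
```

Emit:
jog_arm([
  [[0,0,0,0.001,-0.0005,0.02,1],[0,0,0,0,0,0.018,1],[0,0,0,0,0,0.012,1],[0,0,0,0,0,0.004,1],[0,0,0,0,0,0,0.5]],
], grip_force=20)

```text
time_s: 4.3
eef_pos: [0.4594, -0.1313, 0.0153]
tcp_rot: [[0.982, -0.189, -0.001], [-0.189, -0.982, 0.0], [-0.001, 0.0, -1.0]]
force: [0.4, -0.2, -0.4]
opening: 0.0861
```

Emit:
jog_arm([
  [[0,0,0,0,0,0,0.3],[0,0,0,0,0,0,0.3],[0,0,0,0,0,0,0.3],[0,0,0,0,0,0,0.3],[0,0,0,0,0,0,0.3]],
])

```text
time_s: 4.8
eef_pos: [0.4598, -0.1312, 0.016]
tcp_rot: [[0.982, -0.189, 0.001], [-0.189, -0.982, -0.0], [0.001, -0.0, -1.0]]
force: [-1.6, 0.8, 3.9]
opening: 0.0559
```

Emit:
jog_arm([
  [[0,0,0,0,0,-0.01,0.3],[0,0,0,0,0,-0.02,0.3],[0,0,-8,0,0,-0.02,0.3],[0,0,-8,0,0,-0.02,0.3],[0,0,-8,0,0,-0.01,0.3]],
])

```text
time_s: 5.3
eef_pos: [0.4604, -0.1315, 0.0977]
tcp_rot: [[0.973, 0.232, 0.003], [0.232, -0.973, -0.001], [0.002, 0.001, -1.0]]
force: [0.3, 1.2, -0.4]
opening: 0.0557
```

```bash
python3 st.py 482 234.7 13.15 95
```

```text
t 5.3 p [ 460.4 -131.5   97.7] yaw 13.43 F [ 0.3  1.2 -0.4] open 55.7 q [ 0.17  0.35  0.05  2.11 -0.03  0.68  0.47] tiltxy [ 0.15 -0.05]
shift mm [ 106.1 -351.1    2.4] wz 0.28
```

Emit:
jog_arm([
  [[0,0,0,0.0118,-0.039,0,0.3],[0,0,0,0.0118,-0.039,0,0.3],[0,0,0,0.0118,-0.039,0,0.3],[0,0,0,0.0118,-0.039,0,0.3],[0,0,0,0.0118,-0.039,0,0.3]],
])

```text
time_s: 5.8
eef_pos: [0.4728, 0.0735, 0.0963]
tcp_rot: [[0.974, 0.226, 0.001], [0.226, -0.974, -0.0], [0.001, 0.0, -1.0]]
force: [0.1, 0.2, -0.1]
opening: 0.0557
```

Emit:
jog_arm([
  [[0,0,0,0.0118,-0.039,0,0.3],[0,0,0,0.0118,-0.039,0,0.3],[0,0,0,0.0118,-0.039,0,0.3],[0,0,0,0.0118,-0.039,0,0.3],[0,0,0,0,0,0,0.3]],
])

```text
time_s: 6.3
eef_pos: [0.4829, 0.2416, 0.0964]
tcp_rot: [[0.972, 0.235, 0.001], [0.235, -0.972, 0.004], [0.002, -0.003, -1.0]]
force: [-0.8, -0.2, -0.6]
opening: 0.0559
```

Emit:
jog_arm([
  [[0,0,0,0,0,0.02,0.3],[0,0,0,0,0,0.02,0.3],[0,0,0,0,0,0,0.3],[0,0,0,0,0,0,0.3],[0,0,0,0,0,0,0.3]],
])

```text
time_s: 6.8
eef_pos: [0.4842, 0.2347, 0.0567]
tcp_rot: [[0.974, 0.226, 0.001], [0.226, -0.974, 0.001], [0.002, -0.0, -1.0]]
force: [0.9, -0.8, -0.2]
opening: 0.0558
```

```bash
python3 st.py 482 234.7 13.15 15
python3 - <<'E'
from h import *
c=grab('wrist','wt1')
E
```

```text
t 6.8 p [484.2 234.7  56.7] yaw 13.07 F [ 0.9 -0.8 -0.2] open 55.8 q [-0.48  0.5  -0.04  1.99  0.03  0.65 -0.32] tiltxy [0.09 0.03]
shift mm [-2.2 -0.5 41.7] wz -0.08
```

View pics/wt1.png

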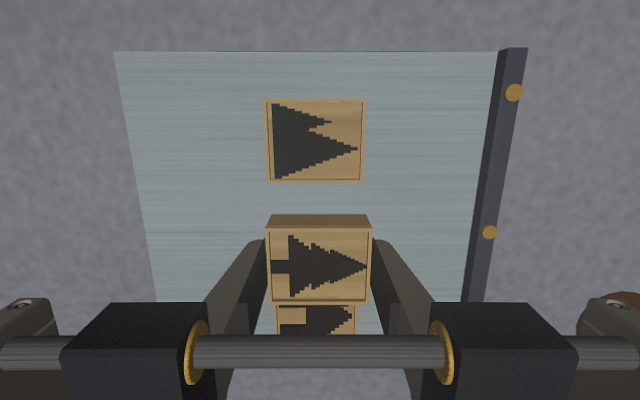

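Emit:
jog_arm([
  [[0,0,0,-0.002,-0.0005,0.015,0.3],[0,0,0,0,0,0.015,0.3],[0,0,0,0,0,0.007,0.3],[0,0,0,0,0,0.003,0.3],[0,0,0,0,0,0,0.3]],
])

```text
time_s: 7.35
eef_pos: [0.4811, 0.2344, 0.016]
tcp_rot: [[0.974, 0.227, -0.001], [0.227, -0.974, -0.001], [-0.001, 0.001, -1.0]]
force: [-2.0, -1.9, 4.6]
opening: 0.0558
```

```bash
python3 st.py 482 234.7 13.15 15.5
```

```text
t 7.35 p [481.1 234.4  16. ] yaw 13.1 F [-2.  -1.9  4.6] open 55.8 q [-0.49  0.57 -0.04  2.    0.04  0.57 -0.32] tiltxy [-0.07 -0.05]
shift mm [ 1.  -0.   0.5] wz -0.05
```

Emit:
jog_arm([
  [[0,0,0,0,0,0,0.75],[0,0,0,0,0,0,0.75],[0,0,0,0,0,0,0.75],[0,0,0,0,0,0,0.75],[0,0,0,0,0,-0.01,0.75]],
])

```text
time_s: 7.85
eef_pos: [0.4805, 0.2342, 0.0249]
tcp_rot: [[0.974, 0.227, -0.002], [0.227, -0.974, -0.001], [-0.002, 0.001, -1.0]]
force: [-0.1, 0.4, 0.6]
opening: 0.0692
```

Emit:
jog_arm([
  [[0,0,0,0,0,-0.03,0.75],[0,0,0,0,0.02,-0.045,0.75],[0,0,0,0,0.03,-0.045,0.75],[0,0,0,0,0.02,-0.04,0.75],[0,0,0,0,0,-0.03,0.75]],
])

```text
time_s: 8.35
eef_pos: [0.4982, 0.1656, 0.2158]
tcp_rot: [[0.975, 0.222, 0.004], [0.222, -0.975, -0.0], [0.004, 0.001, -1.0]]
force: [-0.2, 0.4, -0.3]
opening: 0.0691
```

Emit:
jog_arm([
  [[0,0,0,0,0,0,0.75],[0,0,0,0,0,0,0.75],[0,0,0,0,0,0,0.75],[0,0,0,0,0,0,0.75],[0,0,0,0,0,0,0.75]],
])

```text
time_s: 8.85
eef_pos: [0.4961, 0.1688, 0.2111]
tcp_rot: [[0.974, 0.227, -0.002], [0.227, -0.974, -0.001], [-0.002, 0.0, -1.0]]
force: [-0.2, 0.7, 0.1]
opening: 0.0689
```

```bash
python3 st.py
cat > bedview.py <<'E'
import sys
from h import *
c=grab('wrist',sys.argv[1])
T=[t for t in tops(c,.027,.040,.033,roi=(100,0,540,240)) if 1200<t[4][0]*t[4][1]<4000]
for t in T: print(t[0],t[1],t[2],t[4],t[5],t[6])
T.sort(key=lambda t:-t[2][1])
E
python3 bedview.py wt2
```

```text
t 8.85 p [496.1 168.8 211.1] yaw 13.13 F [-0.2  0.7  0.1] open 68.9 q [-0.36  0.26 -0.03  1.91  0.01  0.97 -0.17] tiltxy [-0.12 -0.05]
[320.  55.] 3222 [467.7 295.1] [59.8 48.3] 13.12 0.032353313620033075
[319. 119.] 2421 [481.  234.8] [56.  46.2] 13.15 0.03171532335236815
[320. 177.] 2401 [496.  174.3] [60.  50.4] 13.17 0.03271334473856713
```

View pics/wt2.png

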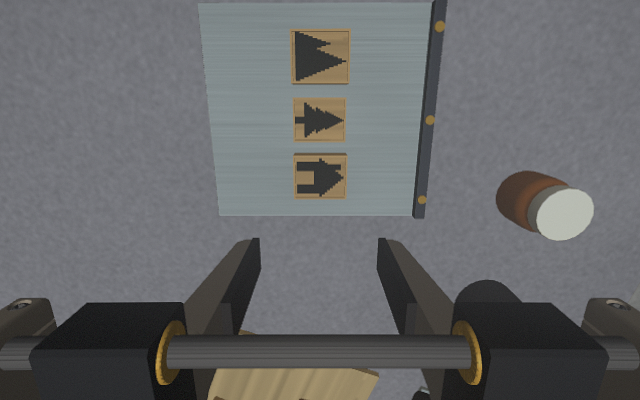

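```bash
python3 st.py 435.7 -222.1 75.73 120
```

```text
t 8.9 p [496.3 168.8 211.2] yaw 13.12 F [1.  0.1 0.6] open 68.6 q [-0.36  0.26 -0.03  1.91  0.01  0.97 -0.17] tiltxy [-0.1  -0.04]
shift mm [-147.5  366.9   91.6] wz -62.61
```

Emit:
jog_arm([
  [[0,0,0,-0.0148,0.0367,0.004,0.75],[0,0,0,-0.0148,0.0367,0.004,0.75],[0,0,0,-0.0148,0.0367,0.004,0.75],[0,0,0,-0.0148,0.0367,0.004,0.75],[0,0,0,-0.0148,0.0367,0.004,0.75]],
])

```text
time_s: 9.4
eef_pos: [0.4657, -0.0281, 0.1917]
tcp_rot: [[0.974, 0.227, -0.0], [0.227, -0.974, -0.0], [-0.0, -0.0, -1.0]]
force: [1.0, -0.4, -0.3]
opening: 0.069
```

Emit:
jog_arm([
  [[0,0,0,-0.0147,0.0367,0.004,0.75],[0,0,0,-0.0147,0.0367,0.004,0.75],[0,0,0,-0.0147,0.0367,0.004,0.75],[0,0,0,-0.0147,0.0367,0.004,0.75],[0,0,0,-0.0147,0.0367,0.004,0.75]],
])

```text
time_s: 9.9
eef_pos: [0.4358, -0.2235, 0.1718]
tcp_rot: [[0.974, 0.227, -0.0], [0.227, -0.974, 0.0], [-0.0, -0.0, -1.0]]
force: [0.1, -0.6, 0.1]
opening: 0.0689
```

Emit:
jog_arm([
  [[0,0,-7.8,0,0,0.01,0.75],[0,0,-7.8,0,0,0.015,0.75],[0,0,-7.8,0,0,0.015,0.75],[0,0,-7.8,0,0,0.015,0.75],[0,0,-7.8,0,0,0.015,0.75]],
])

```text
time_s: 10.4
eef_pos: [0.4361, -0.2219, 0.1012]
tcp_rot: [[0.61, 0.793, -0.001], [0.793, -0.61, 0.0], [-0.0, -0.001, -1.0]]
force: [0.1, -0.3, 0.2]
opening: 0.0687
```

Emit:
jog_arm([
  [[0,0,-7.8,0,0,0.015,0.75],[0,0,-7.8,0,0,0.015,0.75],[0,0,-8,0,0,0.01,0.75],[0,0,0,0,0,0,0.75],[0,0,0,0,0,0,0.75]],
])

```text
time_s: 10.9
eef_pos: [0.4362, -0.2221, 0.062]
tcp_rot: [[0.251, 0.968, -0.001], [0.968, -0.251, 0.0], [0.0, -0.001, -1.0]]
force: [-0.4, -0.3, -0.6]
opening: 0.0693
```

```bash
python3 st.py 435.7 -222.1 75.73 15; python3 -c "
from h import *
grab('wrist','wb1')"
```

```text
t 10.9 p [ 436.2 -222.1   62. ] yaw 75.49 F [-0.4 -0.3 -0.6] open 69.3 q [ 0.42  0.43 -0.02  2.1   0.01  0.61  1.71] tiltxy [-0.03  0.02]
shift mm [-0.1 -0.4 47. ] wz -0.24
```

View pics/wb1.png

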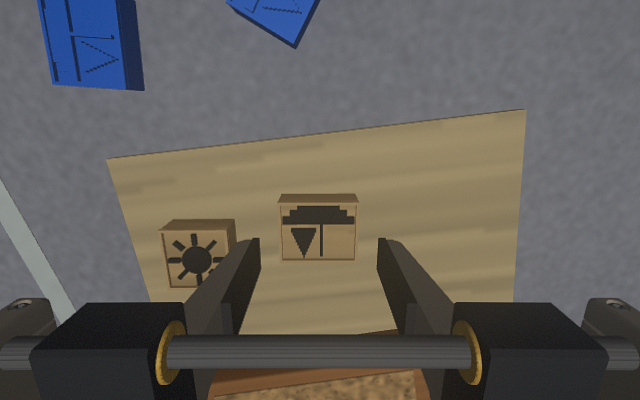

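```bash
python3 -c "
from h import *
c=load('wb1');print(proj(c,[[.4357,-.2221,.033],[.4362,-.2221,.062]]))
for t in tops(c,.027,.040,.033,roi=(270,150,365,262)): print(t)"
```

```text
[[317.49295469 233.34898005]
 [317.5674431  253.27351934]]
(array([318., 230.]), np.int32(4952), array([ 434.4, -221.4]), array([ 433.8, -221.2], dtype=float32), array([54.2, 44.4]), 75.51, np.float64(0.03178910731369444))
```

Emit:
jog_arm([
  [[0,0,0,0,-0.001,0.015,0.75],[0,0,0,0,0,0.015,0.75],[0,0,0,0,0,0.012,0.75],[0,0,0,0,0,0.005,0.75],[0,0,0,0,0,0,0.75]],
])

```text
time_s: 11.45
eef_pos: [0.4351, -0.2217, 0.0148]
tcp_rot: [[0.248, 0.969, -0.001], [0.969, -0.248, 0.0], [0.0, -0.001, -1.0]]
force: [-0.3, -0.4, -0.2]
opening: 0.0688
```

Emit:
jog_arm([
  [[0,0,0,0,0,0,0.3],[0,0,0,0,0,0,0.3],[0,0,0,0,0,0,0.3],[0,0,0,0,0,0,0.3],[0,0,0,0,0,0,0.3]],
])

```text
time_s: 11.95
eef_pos: [0.4358, -0.2221, 0.0158]
tcp_rot: [[0.247, 0.969, 0.001], [0.969, -0.247, -0.0], [-0.0, 0.001, -1.0]]
force: [-0.7, -0.5, 4.7]
opening: 0.0535
```

```bash
python3 st.py
```

```text
t 11.95 p [ 435.8 -222.1   15.8] yaw 75.69 F [-0.7 -0.5  4.7] open 53.5 q [ 0.42  0.52 -0.02  2.11  0.02  0.51  1.71] tiltxy [ 0.06 -0.03]
```

Emit:
jog_arm([
  [[0,0,0,0,0,-0.01,0.3],[0,0,-6.8,0,0,-0.03,0.3],[0,0,-6.8,0,0,-0.03,0.3],[0,0,-6.9,0,0,-0.015,0.3],[0,0,-6.9,0,0,0,0.3]],
])

```text
time_s: 12.45
eef_pos: [0.4366, -0.2226, 0.103]
tcp_rot: [[-0.231, 0.973, 0.004], [0.973, 0.231, -0.002], [-0.003, 0.003, -1.0]]
force: [-0.1, -0.9, -0.3]
opening: 0.0536
```

```bash
python3 st.py 431.7 159.3 103.15 100
```

```text
t 12.45 p [ 436.6 -222.6  103. ] yaw 103.37 F [-0.1 -0.9 -0.3] open 53.6 q [ 0.53  0.37 -0.15  2.07  0.08  0.7   2.13] tiltxy [ 0.24 -0.14]
shift mm [372.7  83.5   2.1] wz 0.22
```

Emit:
jog_arm([
  [[0,0,0,0.0373,0.0083,0,0.3],[0,0,0,0.0373,0.0083,0,0.3],[0,0,0,0.0373,0.0083,0,0.3],[0,0,0,0.0373,0.0083,0,0.3],[0,0,0,0.0373,0.0083,0,0.3]],
])

```text
time_s: 12.95
eef_pos: [0.4331, -0.0296, 0.1007]
tcp_rot: [[-0.226, 0.974, 0.0], [0.974, 0.226, -0.0], [-0.0, 0.0, -1.0]]
force: [0.5, -0.3, -0.3]
opening: 0.0535
```

Emit:
jog_arm([
  [[0,0,0,0.0373,0.0083,0,0.3],[0,0,0,0.0373,0.0083,0,0.3],[0,0,0,0.0373,0.0083,0,0.3],[0,0,0,0.0373,0.0083,0,0.3],[0,0,0,0.0373,0.0083,0,0.3]],
])

```text
time_s: 13.45
eef_pos: [0.4313, 0.1615, 0.1007]
tcp_rot: [[-0.226, 0.974, 0.0], [0.974, 0.226, -0.0], [-0.001, 0.0, -1.0]]
force: [1.3, -0.8, -0.2]
opening: 0.0537
```

Emit:
jog_arm([
  [[0,0,0,0,0,0.02,0.3],[0,0,0,0,0,0.02,0.3],[0,0,0,0,0,0,0.3],[0,0,0,0,0,0,0.3],[0,0,0,0,0,0,0.3]],
])

```text
time_s: 13.95
eef_pos: [0.4322, 0.1602, 0.0611]
tcp_rot: [[-0.226, 0.974, 0.001], [0.974, 0.226, 0.0], [-0.0, 0.001, -1.0]]
force: [-0.2, -0.8, -0.7]
opening: 0.0539
```

```bash
python3 st.py 431.7 159.3 103.15 15; python3 -c "
from h import *
grab('wrist','wb2')"
```

```text
t 13.95 p [432.2 160.2  61.1] yaw 103.06 F [-0.2 -0.8 -0.7] open 53.9 q [-0.2   0.42 -0.27  2.15  0.19  0.6   1.19] tiltxy [0.08 0.02]
shift mm [-0.7 -0.8 46.1] wz -0.09
```

View pics/wb2.png

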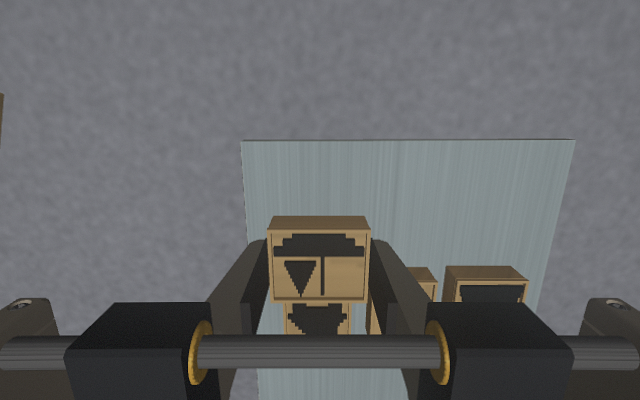

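Emit:
jog_arm([
  [[0,0,0,-0.0007,-0.0008,0.015,0.3],[0,0,0,0,0,0.015,0.3],[0,0,0,0,0,0.01,0.3],[0,0,0,0,0,0.005,0.3],[0,0,0,0,0,0,0.3]],
])

```text
time_s: 14.5
eef_pos: [0.4314, 0.1594, 0.0154]
tcp_rot: [[-0.226, 0.974, 0.0], [0.974, 0.226, -0.0], [-0.0, 0.0, -1.0]]
force: [-0.6, -0.5, -0.8]
opening: 0.054
```

```bash
python3 st.py 431.7 159.3 103.15 15
```

```text
t 14.5 p [431.4 159.4  15.4] yaw 103.09 F [-0.6 -0.5 -0.8] open 54.0 q [-0.23  0.5  -0.23  2.17  0.24  0.49  1.15] tiltxy [ 0.02 -0.  ]
shift mm [-0.2  0.3  0.4] wz -0.06
```

Emit:
jog_arm([
  [[0,0,0,0,0,0.0008,0.3],[0,0,0,0,0,0,0.75],[0,0,0,0,0,0,0.75],[0,0,0,0,0,0,0.75],[0,0,0,0,0,0,0.75]],
])

```text
time_s: 15.0
eef_pos: [0.431, 0.1594, 0.0144]
tcp_rot: [[-0.227, 0.974, 0.0], [0.974, 0.227, 0.0], [-0.0, 0.0, -1.0]]
force: [-0.2, -0.3, 0.2]
opening: 0.0689
```

Emit:
jog_arm([
  [[0,0,0,0,0,-0.015,0.75],[0,0,0,0,0,-0.045,0.75],[0,0,0,0.015,0.03,-0.035,0.75],[0,0,0,0.015,0.035,-0.035,0.75],[0,0,0,0.01,0.035,-0.035,0.75]],
])

```text
time_s: 15.5
eef_pos: [0.5185, 0.2211, 0.1798]
tcp_rot: [[-0.227, 0.974, 0.0], [0.974, 0.227, 0.0], [0.0, 0.001, -1.0]]
force: [1.0, 0.5, -0.2]
opening: 0.0691
```

Emit:
jog_arm([
  [[0,0,0,0,0.01,-0.035,0.75],[0,0,0,0,0,0,0.75],[0,0,0,0,0,0,0.75],[0,0,0,0,0,0,0.75],[0,0,0,0,0,0,0.75]],
])

```text
time_s: 16.0
eef_pos: [0.5266, 0.2217, 0.2115]
tcp_rot: [[-0.227, 0.974, -0.003], [0.974, 0.227, -0.001], [-0.001, -0.003, -1.0]]
force: [0.8, 0.2, 0.0]
opening: 0.0689
```

```bash
python3 st.py;python3 bedview.py wb3
```

```text
t 16.0 p [526.6 221.7 211.5] yaw 103.1 F [0.8 0.2 0. ] open 68.9 q [-0.21  0.36 -0.31  1.78  0.13  1.01  1.23] tiltxy [-0.14 -0.07]
[281.  79.] 2427 [430.7 160.2] [43.  54.1] 13.16 0.03173906646421287
[282. 145.] 2586 [496.  174.5] [60.3 50.2] 13.11 0.03272268817797444
[396. 145.] 2660 [468.  294.7] [60.3 51.1] 13.08 0.03257889273971376
[340. 144.] 2182 [481.1 235.4] [54.9 45.2] 13.13 0.03186703003578703
```

View pics/wb3.png

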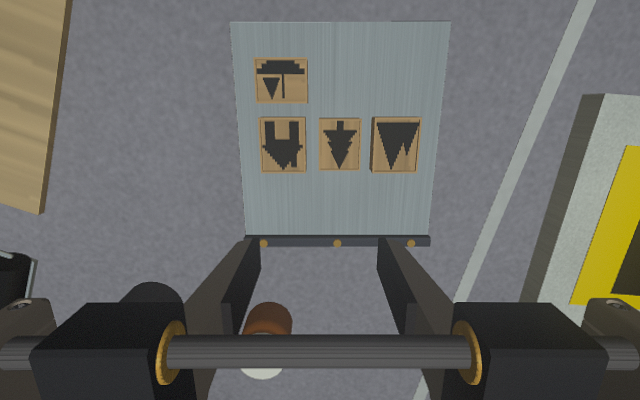

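```bash
python3 st.py 434 -309.3 75.95 62
```

```text
t 16.05 p [526.7 221.8 211.6] yaw 103.1 F [0.9 1.  0.4] open 69.1 q [-0.21  0.36 -0.31  1.78  0.13  1.01  1.23] tiltxy [-0.13 -0.06]
shift mm [-496.2 -210.3  150.4] wz 27.15
```

Emit:
jog_arm([
  [[0,0,0,-0.0354,-0.015,0.003,0.75],[0,0,0,-0.0354,-0.015,0.003,0.75],[0,0,0,-0.0354,-0.015,0.003,0.75],[0,0,0,-0.0354,-0.015,0.003,0.75],[0,0,0,-0.0354,-0.015,0.003,0.75]],
])

```text
time_s: 16.55
eef_pos: [0.4937, 0.0314, 0.1972]
tcp_rot: [[-0.227, 0.974, -0.001], [0.974, 0.227, -0.0], [0.0, -0.001, -1.0]]
force: [-0.5, -0.7, -1.0]
opening: 0.0686
```

Emit:
jog_arm([
  [[0,0,0,-0.0354,-0.015,0.003,0.75],[0,0,0,-0.0354,-0.015,0.003,0.75],[0,0,0,-0.0354,-0.015,0.003,0.75],[0,0,0,-0.0354,-0.015,0.003,0.75],[0,0,0,-0.0354,-0.015,0.003,0.75]],
])

```text
time_s: 17.05
eef_pos: [0.4608, -0.1578, 0.1823]
tcp_rot: [[-0.227, 0.974, -0.001], [0.974, 0.227, 0.0], [0.0, -0.001, -1.0]]
force: [1.5, -0.3, -0.9]
opening: 0.0692
```

Emit:
jog_arm([
  [[0,0,0,-0.0354,-0.015,0.003,0.7],[0,0,0,-0.0354,-0.015,0.003,0.7],[0,0,0,-0.0354,-0.015,0.003,0.7],[0,0,0,-0.0354,-0.015,0.003,0.7],[0,0,6.8,0,0,0.01,0.7]],
])

```text
time_s: 17.55
eef_pos: [0.4334, -0.314, 0.1608]
tcp_rot: [[-0.099, 0.995, 0.0], [0.995, 0.099, -0.003], [-0.003, -0.0, -1.0]]
force: [-0.3, 0.8, 0.3]
opening: 0.0643
```

Emit:
jog_arm([
  [[0,0,6.8,0,0,0.03,0.7],[0,0,6.8,0,0,0.03,0.7],[0,0,6.8,0,0,0.03,0.7],[0,0,0,0,0,0.008,0.7],[0,0,0,0,0,0,0.7]],
])

```text
time_s: 18.05
eef_pos: [0.4345, -0.3072, 0.0616]
tcp_rot: [[0.241, 0.971, -0.003], [0.971, -0.241, 0.002], [0.001, -0.003, -1.0]]
force: [-0.5, -0.3, 0.1]
opening: 0.0645
```

```bash
python3 st.py 434 -309.3 75.95 15; python3 -c "
from h import *
c=grab('wrist','ws1')
print(proj(c,[[.434,-.3093,.033]]))
for t in tops(c,.027,.040,.033,roi=(270,150,365,275)): print(t)"
```

```text
t 18.05 p [ 434.5 -307.2   61.6] yaw 76.08 F [-0.5 -0.3  0.1] open 64.5 q [ 0.51  0.49  0.05  2.   -0.04  0.66  1.92] tiltxy [-0.17  0.1 ]
shift mm [-2.3  0.2 46.6] wz 0.13
[[314.29657126 234.26788104]]
(array([315., 232.]), np.int32(4471), array([ 433.6, -308.6]), array([ 432.9, -308.4], dtype=float32), array([46.1, 47.3]), 76.05, np.float64(0.03132390406824717))
```

View pics/ws1.png

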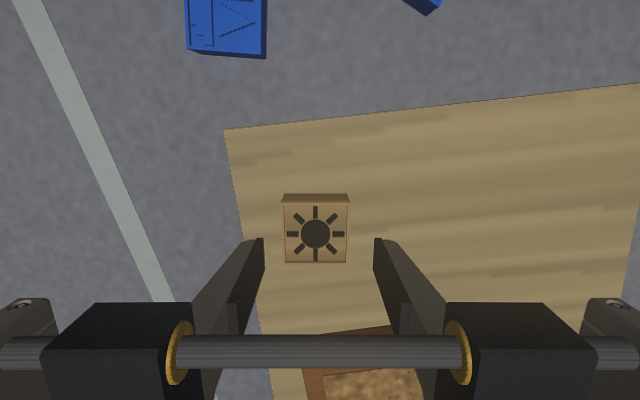

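Emit:
jog_arm([
  [[0,0,0,-0.0017,0,0.015,0.7],[0,0,0,0,0,0.015,0.7],[0,0,0,0,0,0.012,0.7],[0,0,0,0,0,0.0045,0.7],[0,0,0,0,0,0,0.7]],
])

```text
time_s: 18.6
eef_pos: [0.4348, -0.3095, 0.0159]
tcp_rot: [[0.243, 0.97, -0.001], [0.97, -0.243, 0.0], [0.0, -0.001, -1.0]]
force: [0.3, 0.1, 0.1]
opening: 0.0643
```

Emit:
jog_arm([
  [[0,0,0,0,0,0,0.3],[0,0,0,0,0,0,0.3],[0,0,0,0,0,0,0.3],[0,0,0,0,0,0,0.3],[0,0,0,0,0,0,0.3]],
])

```text
time_s: 19.1
eef_pos: [0.4355, -0.3099, 0.0169]
tcp_rot: [[0.244, 0.97, 0.001], [0.97, -0.244, -0.001], [-0.0, 0.001, -1.0]]
force: [-0.7, -0.7, 4.0]
opening: 0.0456
```

```bash
python3 st.py
```

```text
t 19.1 p [ 435.5 -309.9   16.9] yaw 75.9 F [-0.7 -0.7  4. ] open 45.6 q [ 0.52  0.57  0.05  2.01 -0.05  0.56  1.92] tiltxy [ 0.05 -0.04]
```

Emit:
jog_arm([
  [[0,0,0,0,0,-0.01,0.3],[0,0,-6.8,0,0,-0.03,0.3],[0,0,-6.8,0,0,-0.03,0.3],[0,0,-6.8,0,0,-0.015,0.3],[0,0,-6.8,0,0,0,0.3]],
])

```text
time_s: 19.6
eef_pos: [0.4365, -0.3106, 0.1045]
tcp_rot: [[-0.231, 0.973, 0.004], [0.973, 0.231, -0.003], [-0.004, 0.003, -1.0]]
force: [0.4, -0.0, 0.4]
opening: 0.0457
```

```bash
python3 st.py 534 310.5 103.15 100
```

```text
t 19.6 p [ 436.5 -310.6  104.5] yaw 103.37 F [ 0.4 -0.   0.4] open 45.7 q [ 0.61  0.42 -0.07  1.97  0.04  0.74  2.32] tiltxy [ 0.24 -0.17]
shift mm [581.7 238.5   3. ] wz 0.22
```

Emit:
jog_arm([
  [[0,0,0,0.0388,0.0159,0,0.3],[0,0,0,0.0388,0.0159,0,0.3],[0,0,0,0.0388,0.0159,0,0.3],[0,0,0,0.0388,0.0159,0,0.3],[0,0,0,0.0388,0.0159,0,0.3]],
])

```text
time_s: 20.1
eef_pos: [0.4685, -0.1012, 0.102]
tcp_rot: [[-0.226, 0.974, 0.0], [0.974, 0.226, -0.0], [-0.0, 0.0, -1.0]]
force: [-0.2, -0.2, -0.4]
opening: 0.0459
```

Emit:
jog_arm([
  [[0,0,0,0.0388,0.0159,0,0.3],[0,0,0,0.0388,0.0159,0,0.3],[0,0,0,0.0388,0.0159,0,0.3],[0,0,0,0.0388,0.0159,0,0.3],[0,0,0,0.0388,0.0159,0,0.3]],
])

```text
time_s: 20.6
eef_pos: [0.502, 0.1059, 0.102]
tcp_rot: [[-0.226, 0.974, 0.0], [0.974, 0.226, -0.0], [-0.0, 0.0, -1.0]]
force: [0.4, -0.6, -0.5]
opening: 0.0456
```

Emit:
jog_arm([
  [[0,0,0,0.0388,0.0159,0,0.3],[0,0,0,0.0388,0.0159,0,0.3],[0,0,0,0.0388,0.0159,0,0.3],[0,0,0,0.0388,0.0159,0,0.3],[0,0,0,0.0388,0.0159,0,0.3]],
])

```text
time_s: 21.1
eef_pos: [0.5355, 0.3127, 0.1018]
tcp_rot: [[-0.226, 0.974, 0.0], [0.974, 0.226, -0.001], [-0.001, 0.0, -1.0]]
force: [0.5, 0.2, 0.3]
opening: 0.0457
```

Emit:
jog_arm([
  [[0,0,0,0,0,0.015,0.3],[0,0,0,0,0,0.015,0.3],[0,0,0,0,0,0,0.3],[0,0,0,0,0,0,0.3],[0,0,0,0,0,0,0.3]],
])

```text
time_s: 21.6
eef_pos: [0.5361, 0.3101, 0.0718]
tcp_rot: [[-0.225, 0.974, 0.001], [0.974, 0.225, -0.0], [-0.0, 0.0, -1.0]]
force: [-0.6, -0.3, 0.3]
opening: 0.0458
```

```bash
python3 st.py 534 310.5 103.15 16; python3 -c "
from h import *
c=grab('wrist','ws2')"
```

```text
t 21.6 p [536.1 310.1  71.8] yaw 102.99 F [-0.6 -0.3  0.3] open 45.8 q [-0.44  0.6  -0.19  1.77  0.15  0.79  1.1 ] tiltxy [ 0.03 -0.02]
shift mm [ 0.9 -2.  55.8] wz -0.16
```

View pics/ws2.png

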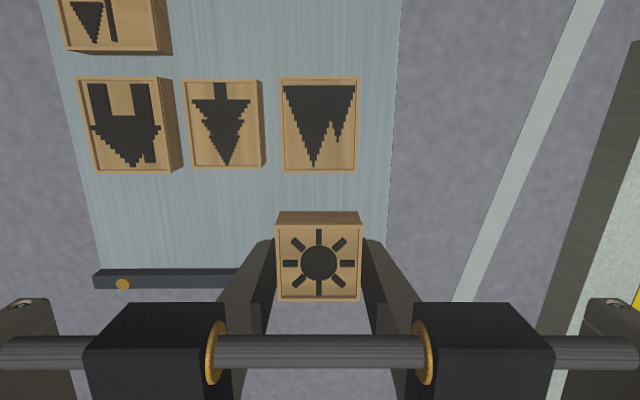

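Emit:
jog_arm([
  [[0,0,0,0.0009,-0.002,0.018,0.3],[0,0,0,0,0,0.018,0.3],[0,0,0,0,0,0.013,0.3],[0,0,0,0,0,0.005,0.3],[0,0,0,0,0,0,0.3]],
])

```text
time_s: 22.15
eef_pos: [0.5336, 0.3115, 0.0175]
tcp_rot: [[-0.226, 0.974, 0.0], [0.974, 0.226, -0.0], [-0.0, -0.0, -1.0]]
force: [0.5, 0.9, -0.9]
opening: 0.0456
```

```bash
python3 st.py 534 310.5 103.15 16
```

```text
t 22.15 p [533.6 311.5  17.5] yaw 103.08 F [ 0.5  0.9 -0.9] open 45.6 q [-0.46  0.68 -0.17  1.79  0.17  0.69  1.08] tiltxy [ 0.   -0.01]
shift mm [-1.1  0.2  1.5] wz -0.07
```

Emit:
jog_arm([
  [[0,0,0,-0.001,0.0002,0.001,0.3],[0,0,0,0,0,0,0.3],[0,0,0,0,0,0,0.65],[0,0,0,0,0,0,0.65],[0,0,0,0,0,0,0.65]],
])

```text
time_s: 22.65
eef_pos: [0.5338, 0.3108, 0.0165]
tcp_rot: [[-0.227, 0.974, 0.0], [0.974, 0.227, 0.0], [0.0, 0.0, -1.0]]
force: [0.1, 0.4, 0.1]
opening: 0.0598
```

Emit:
jog_arm([
  [[0,0,0,0,0,0,0.65],[0,0,0,0,0,-0.015,0.65],[0,0,0,0,0,-0.04,0.65],[0,0,0,-0.02,0.01,-0.04,0.65],[0,0,0,-0.02,0.02,-0.045,0.65]],
])

```text
time_s: 23.15
eef_pos: [0.5695, 0.2797, 0.1561]
tcp_rot: [[-0.229, 0.973, -0.001], [0.973, 0.229, -0.0], [0.0, -0.001, -1.0]]
force: [1.5, 0.5, 0.5]
opening: 0.0597
```

Emit:
jog_arm([
  [[0,0,0,-0.02,0.02,-0.045,0.65],[0,0,0,0,0,-0.02,0.65],[0,0,0,0,0,0,0.65],[0,0,0,0,0,0,0.65],[0,0,0,0,0,0,0.65]],
])

```text
time_s: 23.65
eef_pos: [0.5918, 0.2656, 0.2147]
tcp_rot: [[-0.228, 0.974, -0.003], [0.974, 0.228, -0.001], [-0.0, -0.003, -1.0]]
force: [-0.5, 0.1, -1.1]
opening: 0.0596
```

```bash
python3 st.py;python3 bedview.py ws3
```

```text
t 23.65 p [591.8 265.6 214.7] yaw 103.16 F [-0.5  0.1 -1.1] open 59.6 q [-0.33  0.48 -0.2   1.59  0.1   1.08  1.25] tiltxy [-0.14 -0.06]
[250.  12.] 1470 [443.2 162.9] [22.2 55.2] 13.32 0.030995144813545428
[253.  72.] 3091 [495.7 174.7] [58.9 51. ] 13.26 0.03247384213341192
[373.  72.] 3074 [467.6 294.8] [58.9 50.4] 13.09 0.03242458254797301
[314.  71.] 2633 [480.5 234.9] [55.  45.9] 13.17 0.03169454622280177
[371. 139.] 1848 [532.5 310.8] [46.2 46.6] 13.14 0.031373828010465094
```

View pics/ws3.png

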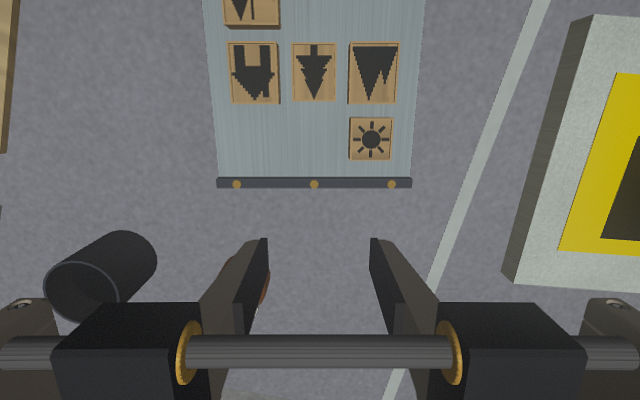

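Sun relative to the mountain is (66.7, 0.9) mm in the bed frame, against (67, 0) wanted. All three blocks are placed, so the planer is next.

```bash
python3 st.py 564.9 -256.3 -4.92 150
```

```text
t 23.7 p [591.8 265.6 214.4] yaw 103.16 F [0.7 0.4 0.1] open 60.0 q [-0.33  0.48 -0.2   1.59  0.1   1.08  1.25] tiltxy [-0.16 -0.07]
shift mm [-502.  -144.9   65.1] wz 108.08
```

Emit:
jog_arm([
  [[0,0,0,-0.0386,-0.0111,0.003,0.85],[0,0,0,-0.0386,-0.0111,0.003,0.85],[0,0,0,-0.0386,-0.0111,0.003,0.85],[0,0,0,-0.0386,-0.0111,0.003,0.85],[0,0,0,-0.0386,-0.0111,0.003,0.85]],
])

```text
time_s: 24.2
eef_pos: [0.5817, 0.0637, 0.1996]
tcp_rot: [[-0.228, 0.974, -0.002], [0.974, 0.228, -0.0], [0.0, -0.002, -1.0]]
force: [0.9, -0.4, 0.7]
opening: 0.0783
```

Emit:
jog_arm([
  [[0,0,0,-0.0386,-0.0111,0.003,0.85],[0,0,0,-0.0386,-0.0111,0.003,0.85],[0,0,0,-0.0386,-0.0111,0.003,0.85],[0,0,0,-0.0386,-0.0111,0.003,0.85],[0,0,0,-0.0386,-0.0111,0.003,0.85]],
])

```text
time_s: 24.7
eef_pos: [0.5715, -0.1366, 0.1846]
tcp_rot: [[-0.228, 0.974, -0.002], [0.974, 0.228, 0.001], [0.001, -0.002, -1.0]]
force: [-0.2, -0.2, 0.5]
opening: 0.0781
```

Emit:
jog_arm([
  [[0,0,0,-0.0386,-0.0111,0.003,0.85],[0,0,0,-0.0386,-0.0111,0.003,0.85],[0,0,0,-0.0386,-0.0111,0.003,0.85],[0,0,8.3,0,0,0,0.85],[0,0,8.3,0,0,0,0.85]],
])

```text
time_s: 25.2
eef_pos: [0.5649, -0.2573, 0.1752]
tcp_rot: [[0.07, 0.998, -0.003], [0.998, -0.07, 0.001], [0.001, -0.003, -1.0]]
force: [-0.4, 1.1, 0.1]
opening: 0.078
```

Emit:
jog_arm([
  [[0,0,8.3,0,0,0,0.85],[0,0,8.3,0,0,0,0.85],[0,0,8.3,0,0,0,0.85],[0,0,8.3,0,0,0,0.85],[0,0,8.3,0,0,0,0.85]],
])

```text
time_s: 25.7
eef_pos: [0.5657, -0.2551, 0.1755]
tcp_rot: [[0.711, 0.703, -0.003], [0.703, -0.711, 0.001], [-0.001, -0.003, -1.0]]
force: [-0.3, -0.7, -0.7]
opening: 0.0781
```

Emit:
jog_arm([
  [[0,0,8.3,0,0,0.01,0.85],[0,0,8.3,0,0,0.015,0.85],[0,0,8.3,0,0,0.02,0.85],[0,0,8.3,0,0,0.02,0.85],[0,0,8.3,0,0,0.01,0.85]],
])

```text
time_s: 26.2
eef_pos: [0.5646, -0.2547, 0.0989]
tcp_rot: [[0.998, 0.056, -0.005], [0.056, -0.998, 0.001], [-0.005, -0.002, -1.0]]
force: [0.1, 0.1, 1.0]
opening: 0.078
```

Emit:
jog_arm([
  [[0,0,8.5,0,0,0,0.85],[0,0,0,0,0,0,0.85],[0,0,0,0,0,0,0.85],[0,0,0,0,0,0,0.85],[0,0,0,0,0,0,0.85]],
])

```text
time_s: 26.7
eef_pos: [0.5664, -0.256, 0.1022]
tcp_rot: [[0.996, -0.086, 0.0], [-0.086, -0.996, 0.0], [0.0, -0.0, -1.0]]
force: [-0.7, -0.3, 0.4]
opening: 0.0784
```

```bash
python3 st.py 564.9 -256.3 -4.92 20; python3 -c "
from h import *
c=grab('wrist','wp1')
print(proj(c,[[.5649,-.2563,.044]]))"
```

```text
t 26.7 p [ 566.4 -256.   102.2] yaw -4.92 F [-0.7 -0.3  0.4] open 78.4 q [ 0.11  0.56  0.35  1.78 -0.25  0.84  0.49] tiltxy [0.02 0.  ]
shift mm [-1.5  0.5 82.2] wz 0.0
[[316.53204151 219.88892252]]
```

View pics/wp1.png

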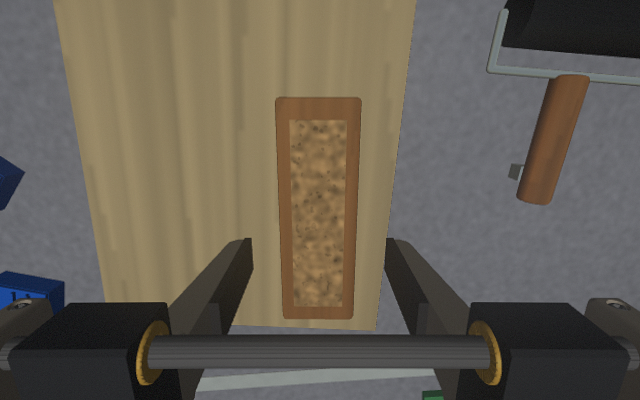

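```bash
python3 -c "
from h import *
c=load('wp1')
E=onz(c,[[318,97],[318,318]],.044)*1000;print(E,E.mean(0),np.linalg.norm(E[0]-E[1]))"
```

```text
[[ 573.70410852 -167.46008391   44.        ]
 [ 558.40060614 -344.5914418    44.        ]] [ 566.05235733 -256.02576285   44.        ] 177.79121220025104
```

Emit:
jog_arm([
  [[0,0,0,-0.001,0.0005,0.02,0.85],[0,0,0,0,0,0.025,0.85],[0,0,0,0,0,0.02,0.85],[0,0,0,0,0,0.012,0.85],[0,0,0,0,0,0.005,0.85]],
])

```text
time_s: 27.25
eef_pos: [0.5648, -0.2563, 0.019]
tcp_rot: [[0.996, -0.087, -0.001], [-0.087, -0.996, 0.001], [-0.001, -0.0, -1.0]]
force: [-0.9, -0.2, 0.6]
opening: 0.078
```

Emit:
jog_arm([
  [[0,0,0,0,0,0,0.85],[0,0,0,0,0,0,0.4],[0,0,0,0,0,0,0.4],[0,0,0,0,0,0,0.4],[0,0,0,0,0,0,0.4]],
], grip_force=40)

```text
time_s: 27.75
eef_pos: [0.566, -0.2567, 0.021]
tcp_rot: [[0.996, -0.087, 0.001], [-0.087, -0.996, -0.001], [0.002, 0.0, -1.0]]
force: [0.1, -0.2, 4.3]
opening: 0.0596
```

```bash
python3 st.py
```

```text
t 27.75 p [ 566.  -256.7   21. ] yaw -4.99 F [ 0.1 -0.2  4.3] open 59.6 q [ 0.14  0.68  0.31  1.81 -0.3   0.7   0.53] tiltxy [ 0.09 -0.03]
```

Emit:
jog_arm([
  [[0,0,0,0,0,-0.01,0.4],[0,0,0,0,0,-0.03,0.4],[0,0,-6,0,0,-0.03,0.4],[0,0,-6,0,0,-0.03,0.4],[0,0,-6.1,0,0,-0.01,0.4]],
])

```text
time_s: 28.25
eef_pos: [0.5667, -0.2572, 0.1337]
tcp_rot: [[0.973, 0.231, 0.004], [0.231, -0.973, -0.002], [0.004, 0.003, -1.0]]
force: [0.4, 0.1, -2.5]
opening: 0.0599
```

```bash
python3 st.py 481.5 234.8 13.15 130
```

```text
t 28.25 p [ 566.7 -257.2  133.7] yaw 13.33 F [ 0.4  0.1 -2.5] open 59.9 q [ 0.16  0.51  0.29  1.76 -0.18  0.89  0.76] tiltxy [ 0.25 -0.11]
shift mm [  30.6 -498.4    2.4] wz 0.18
```

Emit:
jog_arm([
  [[0,0,0,0.002,-0.0332,0,0.4],[0,0,0,0.002,-0.0332,0,0.4],[0,0,0,0.002,-0.0332,0,0.4],[0,0,0,0.002,-0.0332,0,0.4],[0,0,0,0.002,-0.0332,0,0.4]],
])

```text
time_s: 28.75
eef_pos: [0.5367, -0.0912, 0.1303]
tcp_rot: [[0.974, 0.226, -0.0], [0.226, -0.974, 0.0], [-0.0, -0.0, -1.0]]
force: [0.7, -0.0, -2.5]
opening: 0.0597
```

Emit:
jog_arm([
  [[0,0,0,0.002,-0.0332,0,0.4],[0,0,0,0.002,-0.0332,0,0.4],[0,0,0,0.002,-0.0332,0,0.4],[0,0,0,0.002,-0.0332,0,0.4],[0,0,0,0.002,-0.0332,0,0.4]],
])

```text
time_s: 29.25
eef_pos: [0.5089, 0.0726, 0.1304]
tcp_rot: [[0.974, 0.226, -0.0], [0.226, -0.974, -0.0], [-0.0, 0.0, -1.0]]
force: [0.1, -0.3, -2.1]
opening: 0.0596
```

Emit:
jog_arm([
  [[0,0,0,0.002,-0.0332,0,0.4],[0,0,0,0.002,-0.0332,0,0.4],[0,0,0,0.002,-0.0332,0,0.4],[0,0,0,0.002,-0.0332,0,0.4],[0,0,0,0.002,-0.0332,0,0.4]],
])

```text
time_s: 29.75
eef_pos: [0.4811, 0.2365, 0.1304]
tcp_rot: [[0.974, 0.226, -0.0], [0.226, -0.974, -0.0], [-0.0, 0.0, -1.0]]
force: [0.0, -0.3, -2.5]
opening: 0.0601
```

Emit:
jog_arm([
  [[0,0,0,0,0,0.02,0.4],[0,0,0,0,0,0.02,0.4],[0,0,0,0,0,0,0.4],[0,0,0,0,0,0,0.4],[0,0,0,0,0,0,0.4]],
])

```text
time_s: 30.25
eef_pos: [0.4824, 0.2355, 0.0911]
tcp_rot: [[0.974, 0.226, 0.001], [0.226, -0.974, 0.001], [0.002, -0.0, -1.0]]
force: [0.4, 0.5, -1.1]
opening: 0.0594
```

```bash
python3 st.py 481.5 234.8 13.15 43; python3 -c "
from h import *
c=grab('wrist','wp2')"
```

```text
t 30.25 p [482.4 235.5  91.1] yaw 13.06 F [ 0.4  0.5 -1.1] open 59.4 q [-0.64  0.44  0.15  1.99 -0.1   0.72 -0.2 ] tiltxy [0.08 0.04]
shift mm [-1.1  0.5 48.1] wz -0.09
```

View pics/wp2.png

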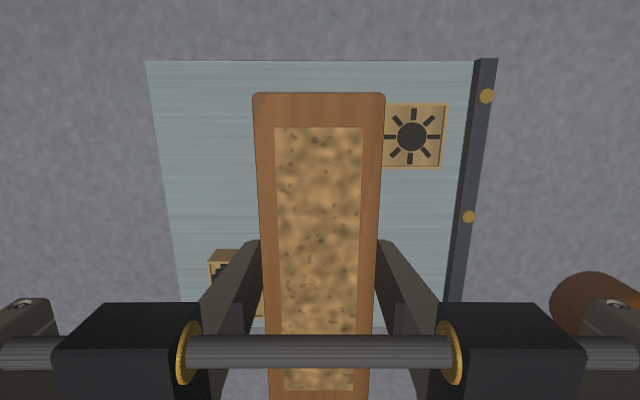

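Emit:
jog_arm([
  [[0,0,0,-0.0008,0.0005,0.018,0.4],[0,0,0,0,0,0.014,0.4],[0,0,0,0,0,0.009,0.4],[0,0,0,0,0,0.004,0.4],[0,0,0,0,0,0,0.4]],
])

```text
time_s: 30.8
eef_pos: [0.4811, 0.2347, 0.0448]
tcp_rot: [[0.974, 0.226, -0.0], [0.226, -0.974, -0.0], [-0.0, 0.0, -1.0]]
force: [0.8, 0.7, -1.9]
opening: 0.0596
```

```bash
python3 st.py 481.5 234.8 13.15 43
```

```text
t 30.8 p [481.1 234.7  44.8] yaw 13.09 F [ 0.8  0.7 -1.9] open 59.6 q [-0.63  0.52  0.14  2.01 -0.12  0.62 -0.18] tiltxy [-0.02 -0.02]
shift mm [ 0.4 -0.   1.8] wz -0.06
```

Emit:
jog_arm([
  [[0,0,0,0,0,0.001,0.4],[0,0,0,0,0,0.0005,0.4],[0,0,0,0,0,0,0.4],[0,0,0,0,0,0,0.4],[0,0,0,0,0,0,0.4]],
])

```text
time_s: 31.3
eef_pos: [0.4814, 0.2349, 0.044]
tcp_rot: [[0.974, 0.227, 0.001], [0.227, -0.974, 0.0], [0.001, -0.0, -1.0]]
force: [0.1, -0.8, 2.6]
opening: 0.0599
```

Contact is confirmed: the force went from −2 to +2.6 N. I'll release, lift and look.

Emit:
jog_arm([
  [[0,0,0,0,0,0,0.8],[0,0,0,0,0,0,0.8],[0,0,0,0,0,0,0.8],[0,0,0,0,0,0,0.8],[0,0,0,0,0,0,0.8]],
])

```text
time_s: 31.8
eef_pos: [0.4811, 0.2348, 0.0435]
tcp_rot: [[0.974, 0.227, 0.0], [0.227, -0.974, -0.0], [-0.0, 0.0, -1.0]]
force: [-0.2, 0.0, -0.0]
opening: 0.0734
```

Emit:
jog_arm([
  [[0,0,0,0,0,-0.015,0.8],[0,0,0,0,0,-0.04,0.8],[0,0,0,0,0.02,-0.045,0.8],[0,0,0,0,0.03,-0.045,0.8],[0,0,0,0,0.03,-0.035,0.8]],
])

```text
time_s: 32.3
eef_pos: [0.499, 0.1589, 0.2226]
tcp_rot: [[0.974, 0.228, 0.002], [0.228, -0.974, 0.001], [0.002, -0.001, -1.0]]
force: [0.8, 0.4, -0.5]
opening: 0.0737
```

Emit:
jog_arm([
  [[0,0,0,0,0,-0.03,0.8],[0,0,0,0,0,0,0.8],[0,0,0,0,0,0,0.8],[0,0,0,0,0,0,0.8],[0,0,0,0,0,0,0.8]],
])

```text
time_s: 32.8
eef_pos: [0.4978, 0.1592, 0.2487]
tcp_rot: [[0.974, 0.227, -0.003], [0.227, -0.974, -0.001], [-0.003, 0.001, -1.0]]
force: [0.2, -0.5, -0.0]
opening: 0.0734
```

```bash
python3 st.py;python3 - <<'E'
from h import *
c=grab('wrist','wf'); s=grab('scene','sf')
for lo,hi,zt in [(.027,.040,.033),(.06,.075,.067)]:
    for t in tops(c,lo,hi,zt,roi=(100,0,540,240)): print(t)
E
```

```text
t 32.8 p [497.8 159.2 248.7] yaw 13.14 F [ 0.2 -0.5 -0. ] open 73.4 q [-0.56  0.21  0.21  1.89 -0.05  1.05 -0.09] tiltxy [-0.15 -0.07]
(array([381.,  50.]), np.int32(1956), array([532.3, 310.8]), array([532.4, 311.1], dtype=float32), array([46.5, 46.1]), 13.3, np.float64(0.031381315790774134))
(array([266., 162.]), np.int32(1636), array([431.6, 159.6]), array([431.4, 160.2], dtype=float32), array([44.7, 54.3]), 13.13, np.float64(0.031925083243955904))
(array([320., 102.]), np.int32(9902), array([481.6, 234. ]), array([480. , 241.1], dtype=float32), array([ 59.5, 178.2]), 13.13, np.float64(0.06809071161134456))
(array([520., 186.]), np.int32(377), array([722.9, 204. ]), array([721.2, 205.9], dtype=float32), array([52.7, 21.6]), 86.2, np.float64(0.06760527058615023))
```

View pics/wf.png

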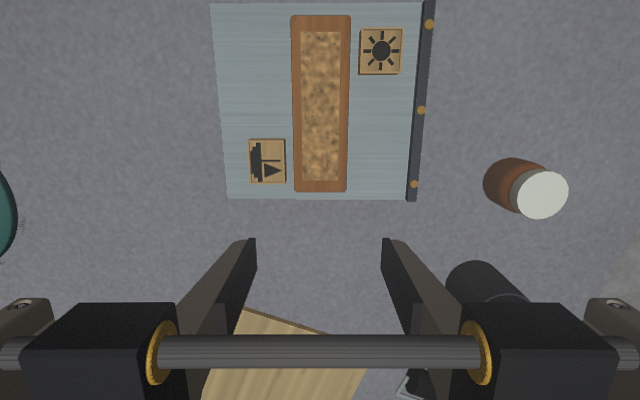

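View pics/sf.png

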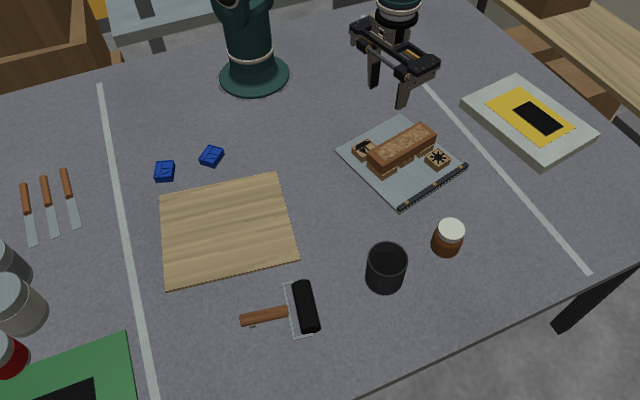

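The final views show the planer flat on the row at (481.6, 234.0) mm, yaw 13.13°, with its top at about 68 mm. The sun is at (381,50) and the boat at (266,162) in the wrist image, both in place. The tin, roller and jar stand where they were. The gripper is open, clear and at rest, so I'll hand in.

```bash
python3 -c "
from bench import env
print(env.close_job())"
```

```text
the job is handed in; nothing more can be done
None
```

The job is handed in after about 33 s of the 109 s allowed. I placed the tree, then the boat, then the sun, and laid the planer across the row last; the gripper was open and clear at hand-in.

All positions below are from the wrist camera, whose calibration is good to about 2 mm:

| Item | Result | Aim |
|---|---|---|
| Tree | within about 1 mm of the point midway between house and mountain | midway and in line |
| Boat | gap to house about 14–15 mm, about 1 mm off sideways | 14 mm, directly in front |
| Sun | gap to mountain about 14 mm, about 1 mm off sideways | 14 mm, directly behind |
| Planer | within about 1 mm of the tree's centre, top at about 68 mm | centred, top at 67 mm |

- **Squareness:** all four pieces measured between 13.1° and 13.3°, against the bed's 13.15°.
- **Bystanders:** in the last scene picture the ink tin, roller, jar and blue blocks look unmoved. I checked that by eye only.
- **Failed checks:** none failed or disagreed beyond that camera error. The tree could not be seen again once the planer was on it, so its figure is from just before.

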